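# Make up two solar-panel wiring kits

### The job

Make up the two wiring kits from the stock on the bench, one thing to a pocket, each standing upright on the pocket's floor. The three-pocket tray gets the large black junction box in its middle pocket, with one small ribbon reel and the aluminium tin in its two end pockets (either way round); the two-pocket tray gets the other small reel and the small black junction box (either way round). Leave the wide reel where it is; it belongs to no kit.

Things in the scene. Friction and masses are not known exactly. Their poses are not given: they have to be found in the camera images.
- tray_three: Shallow white plastic kit tray with a row of three pockets, 234 mm long, 72 mm wide. Fixed. Origin: centre of its underside, z up, y along the row, x across. Pocket floors 3 mm above the bench; walls and dividers 3 mm thick, tops 14 mm above the bench. Each pocket is 74 mm along the row by 66 mm across inside; pocket centres at y = -77, 0 and +77 mm.
- tray_two: Shallow white plastic kit tray with a row of two pockets, 157 mm long, 72 mm wide. Fixed. Origin: centre of its underside, z up, y along the row, x across. Pocket floors 3 mm above the bench; walls and dividers 3 mm thick, tops 14 mm above the bench. Each pocket is 74 mm along the row by 66 mm across inside; pocket centres at y = -38.5 and +38.5 mm.
- reel_1: One of two identical, interchangeable small reels of copper ribbon, standing on its flange: an upright cylinder 50 mm in diameter and 40 mm high, grey plastic flange with a dark round hub hole on top, copper between the flanges (grip anywhere on its height at 50 mm). Loose, about 0.12 kg. Origin at the centre of its underside, z up.
- reel_2: The other of two identical, interchangeable small reels of copper ribbon, standing on its flange: an upright cylinder 50 mm in diameter and 40 mm high, grey plastic flange with a dark round hub hole on top, copper between the flanges (grip anywhere on its height at 50 mm). Loose, about 0.12 kg. Origin at the centre of its underside, z up.
- reel_wide: The wide reel, same make as the small ones: an upright cylinder 66 mm in diameter, 45 mm high, 0.25 kg, loose. Origin at the centre of its underside. All stock stands between the two trays, about 0.12 m apart; a tape roll, a dark pot and a yellow sponge dish, of no kit and none over 40 mm high, stand among it.
- box_large: Large junction box: black plastic block with four steel screw heads on its lid, 58 mm (its x) by 46 mm (its y), 40 mm high, loose, about 0.1 kg. Origin at the centre of its underside, z up.
- box_small: Small junction box: black plastic block with four steel screw heads on its lid, 44 mm (its x) by 36 mm (its y), 38 mm high, loose, about 0.06 kg. Origin at the centre of its underside, z up.
- tin: Round bare-aluminium tin with its lid on, 54 mm in diameter, 36 mm high, standing upright, loose, about 0.09 kg. Origin at the centre of its underside, z up.

How it is judged:
By the outcome, as a careful person would: the job done as asked, in the order asked, and still so for the second after the job is handed in, with the robot touching nothing.
It also fails if it takes over 120 s, if anything falls off the work surface, if the arm or the gripper's body presses on something with over 40 N, if the wrist force passes 120 N, or if a joint passes its speed limit or range.

### The arm

A 7-joint arm with a two-finger parallel gripper is mounted at the origin on the work surface. World frame = base frame: x ahead of the robot, y to its left, z up, the work surface at z = 0. Lengths are in m, angles in rad, forces in N, time in s.
With the tool pointing down it reaches from about 0.4 to 0.875 m from the base axis. Payload 19.3 kg.
Tool frame: the origin (TCP) lies at the very end of the fingers, on their centre line; the grasp point (between the pads) lies 19 mm behind it; z points along the fingers, y is the line along which they close (so a half turn about z gives the same grasp; the last joint's range is limited). The gripper opens to 85 mm and grips with 20 to 120 N. Pads are 22 mm wide; open, the fingers measure 114 mm over their backs; the gripper's body (76 mm by 85 mm) begins 54 mm behind the grasp point. The pads swing forward as they close: fully open they stand 13 mm farther back than shut.
Start: joints at [1.121, 0.521, -0.036, 1.599, 0.021, 1.021, -0.113], TCP at [0.232, -0.58, 0.231] pointing down, gripper open.
Joint ranges: [-2.91, 2.91], [-0.3, 2.13], [-1.5, 1.42], [0.17, 2.43], [-1.26, 4.41], [0.16, 1.93], [-2.52, 2.52]. Speed limits (rad/s): [1.89, 1.89, 2.39, 2.39, 3.01, 3.01, 3.01].

### API

Orientations are given as [roll, pitch, yaw] about the fixed x, y, z axes, in that order (R = Rz(yaw) Ry(pitch) Rx(roll)).
In Python, from workcell import monitor, viewer, bot gives the robot as it stands.
- The arm moves only by the tool move_arm, never from a script. Its arguments are lists of equal length, an entry for each row: "gripper": the opening, from 0 (shut) to 1 (fully open); "linear": the shift along the tool's x, y, z in cm, a list of three; "twist": the turn about the tool's z in degrees. A call has 1 to 8 rows; each row shifts and turns the commanded pose from where the row before left it, along the tool's axes as they then stand; what a row does not reach is not made up. A row lasts 1/10 s, in which the tool goes at most 50 mm and 8.59 degrees, less where a joint would pass 70% of its speed; a pose out of reach is approached as far as the arm can. A call with a gripper value outside its range is refused whole. The fingers move at their own pace and stop on an object; "squeeze" is the grip in N (left out, the last holds). Time passes only in rows, so rows that do not move let the fingers close. It gives the time, the measured TCP pose, the force, the opening and the grip force at its end, in the units of the state.
- monitor.observe(): the state, without advancing time (a new reading comes with each control period).
- viewer.grab_frame(name): name is "side" or "top" or "wrist"; returns a dict with "img" (420x560x3 uint8, red, green, blue), "K" (3x3 intrinsics, pixels), "eye" and "rotation" of the camera in the world. Camera axes: x right, y up, looking along -z (the intrinsics and any distortion apply to the point x, -y, -z); pixel columns grow to the right and rows downward; lengths in m; the calibration is good to about 2 mm. A picture is of the moment at which its call begins. There is no depth.
- bot.job_done(): hands the job in; it is judged then, once.
The state is a dict: "clock": time; "qpos": joint angles; "qd": joint speeds; "joint_efforts": joint torques, N m; "position": TCP position; "tool_rot": TCP orientation; "force": force on the tool from outside, world axes, zero at the start; "moment": the same for the moment, N m; "grip_width": finger opening in m; "finger_force": force on a finger pad.
Only numpy, scipy, OpenCV 4.12 (cv2) and the standard library are available. Lean on these libraries where they do the work, as an engineer would, in place of code of your own. Each camera call takes 0.05 s, during which the arm holds its last target. There are 200 camera calls.

## Working session

There is one attempt and no reset: what is moved stays moved. The work goes in short steps, Python scripts to look and compute and a tool call to move; the robot and the scene stay as the last step left them, time stands still between calls to the robot, and variables do not carry over. Pictures are saved under pics/ and viewed, at most 17 in all, crops included, and the job is handed in when it is done.

Besides the shell and the picture viewer there is one more tool, called after "Call:" as name(argument=value, ...), one argument or row to a line, values as JSON. move_arm: Moves the arm, as the interface text tells. Its arguments: {"type":"object","properties":{"gripper":{"type":"array"},"linear":{"type":"array"},"twist":{"type":"array"},"squeeze":{"type":"number"}},"required":["gripper","linear","twist"]}

```bash
mkdir -p pics; ls; python3 - <<'E'
from workcell import monitor, viewer
import cv2,numpy as np,pickle
s=monitor.observe()
for k in ("clock","position","tool_rot","grip_width","force"): print(k,s[k])
d={}
for n in ("top","side","wrist"):
    f=viewer.grab_frame(n); d[n]=f
    print(n,f["K"],f["eye"],f["rotation"],[k for k in f])
    cv2.imwrite(f"pics/{n}0.png",f["img"][...,::-1])
pickle.dump(d,open("f0.pkl","wb"))
E
```

```text
pics
clock 0.0
position [ 0.23157039 -0.58015145  0.23071418]
tool_rot [-3.14044047e+00  6.17141593e-05  3.79823005e-01]
grip_width 0.08568579610248264
force [-0.91275319  0.14281765 -0.08070413]
top [[468.13986152   0.         279.7733906 ]
 [  0.         468.13986152 204.95161269]
 [  0.           0.           1.        ]] [0.41424144 0.01855747 1.0774189 ] [ 0.16312513 -0.03543505 -1.54469643] ['img', 'K', 'eye', 'rotation']
side [[392.49365883   0.         279.03897184]
 [  0.         392.49365883 207.62368741]
 [  0.           0.           1.        ]] [0.26896417 0.62723885 0.70534914] [ 0.82142774  0.00321578 -2.70883312] ['img', 'K', 'eye', 'rotation']
wrist [[321.95521201   0.         276.47708808]
 [  0.         321.95521201 208.79794018]
 [  0.           0.           1.        ]] [ 0.31074174 -0.54845618  0.37419563] [-0.33545717  0.00126162 -1.19036553] ['img', 'K', 'eye', 'rotation']
```

View pics/top0.png

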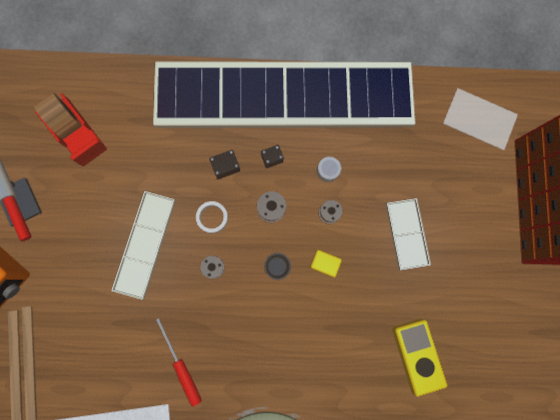

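View pics/side0.png

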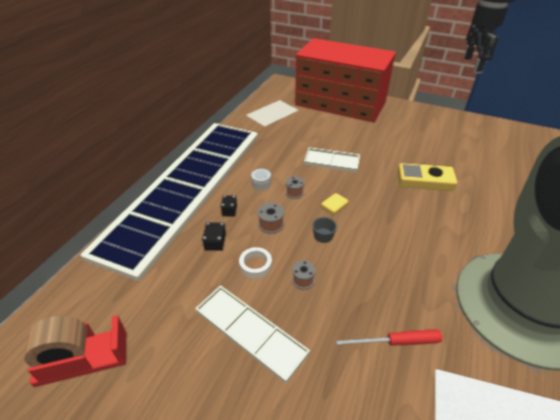

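The top view shows tray_three at about (143,245), tray_two at (408,234), the large box at (224,163), the small box at (272,155), and the tin at (329,168). The small reels are at (212,267) and (331,211), and the wide reel is at (271,206). The tape roll (212,216), pot (277,265) and sponge (326,263) are the distractors. The side view agrees.

```bash
cat > h.py <<'E'
import numpy as np,cv2,pickle
from scipy.spatial.transform import Rotation as R
def ray(f,p):
    p=np.atleast_2d(np.asarray(p,float)); K=f["K"]
    d=np.c_[(p[:,0]-K[0,2])/K[0,0],-(p[:,1]-K[1,2])/K[1,1],-np.ones(len(p))]
    return np.array(f["eye"]),d@R.from_euler("xyz",f["rotation"]).as_matrix().T
def plane(f,p,z):
    e,d=ray(f,p); return e+d*((z-e[2])/d[:,2])[:,None]
def proj(f,P):
    c=(np.atleast_2d(P)-f["eye"])@R.from_euler("xyz",f["rotation"]).as_matrix()
    K=f["K"]; return np.c_[K[0,2]+K[0,0]*c[:,0]/-c[:,2],K[1,2]-K[1,1]*c[:,1]/-c[:,2]]
def tri(fs,ps):
    A=np.zeros((3,3));b=np.zeros(3)
    for f,p in zip(fs,ps):
        e,d=ray(f,p);d=d[0]/np.linalg.norm(d[0]);M=np.eye(3)-np.outer(d,d);A+=M;b+=M@e
    return np.linalg.solve(A,b)
E
python3 - <<'E'
from h import *
d=pickle.load(open("f0.pkl","rb"));f=d["top"]
o=dict(t3=(143,245,.014),t2=(408,234,.014),bl=(224,163,.04),bs=(272,155,.038),tin=(329,167,.036),r1=(212,267,.04),r2=(331,211,.04),rw=(271,206,.045),tape=(212,216,.02),pot=(277,265,.04),sp=(326,263,.02),panel=(284,94,.03))
for k,v in o.items():
    P=plane(f,v[:2],v[2])[0];print(k,P.round(3),proj(d["side"],P).round()[0])
from workcell import monitor
s=monitor.observe();print(R.from_euler("xyz",s["tool_rot"]).as_matrix().round(3))
E
python3 - <<'E'
import cv2
im=cv2.imread("pics/top0.png")[130:310,100:440];cv2.imwrite("pics/c.png",cv2.resize(im,(0,0),fx=2.3,fy=2.3,interpolation=2))
E
```

```text
t3 [0.489 0.291 0.014] [250. 329.]
t2 [ 0.532 -0.312  0.014] [332. 158.]
bl [0.678 0.115 0.04 ] [213. 231.]
bs [0.702 0.007 0.038] [228. 200.]
tin [ 0.679 -0.125  0.036] [259. 174.]
r1 [0.444 0.131 0.04 ] [303. 269.]
r2 [ 0.576 -0.129  0.04 ] [294. 182.]
rw [0.582 0.006 0.045] [270. 212.]
tape [0.559 0.139 0.02 ] [254. 260.]
pot [ 0.452 -0.011  0.04 ] [323. 224.]
sp [ 0.46  -0.122  0.02 ] [334. 201.]
panel [ 0.853 -0.017  0.03 ] [184. 182.]
[[ 0.929  0.371 -0.   ]
 [ 0.371 -0.929  0.001]
 [-0.    -0.001 -1.   ]]
```

View pics/c.png

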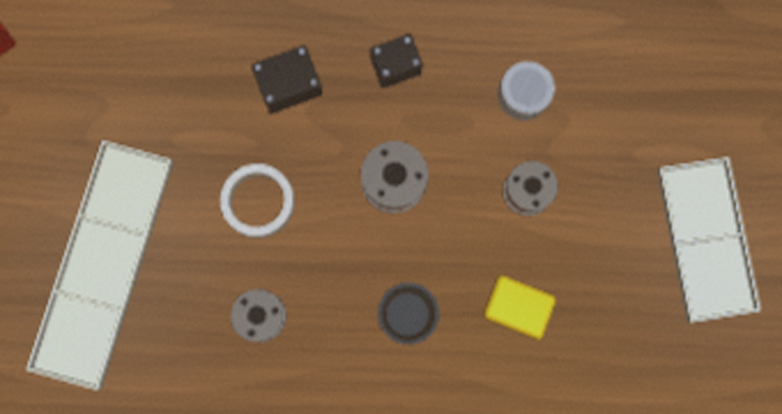

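The crop confirms the layout. The top-view points reproject onto the side view within a few pixels. Next I move over the stock to measure with the wrist camera.

Call:
move_arm(
  gripper=[1, 1, 1, 1, 1, 1, 1, 1],
  linear=[
    [3.2, -2.6, 0],
    [3.2, -2.6, 0],
    [3.2, -2.6, 0],
    [3.2, -2.6, 0],
    [3.2, -2.6, 0],
    [3.2, -2.6, 0],
    [3.2, -2.6, 0],
    [3.2, -2.6, 0],
  ],
  twist=[0, 0, 0, 0, 0, 0, 0, 0],
)

```text
clock: 0.95
position: [0.3928, -0.2908, 0.2313]
tool_rot: [3.142, 0.0, 0.38]
force: [0.4, -0.7, -0.2]
grip_width: 0.0854
finger_force: 0.0
```

Call:
move_arm(
  gripper=[1, 1, 1, 1, 1, 1, 1, 1],
  linear=[
    [3.2, -2.6, 0],
    [3.2, -2.6, 0],
    [3.2, -2.6, 0],
    [3.2, -2.6, 0],
    [3.2, -2.6, 0],
    [3.2, -2.6, 0],
    [3.2, -2.6, 0],
    [3.2, -2.6, 0],
  ],
  twist=[0, 0, 0, 0, 0, 0, 0, 0],
)

```text
clock: 1.75
position: [0.5535, -0.0028, 0.2312]
tool_rot: [3.142, 0.0, 0.38]
force: [0.6, -0.7, 0.7]
grip_width: 0.0852
finger_force: 0.0
```

Call:
move_arm(
  gripper=[1, 1, 1, 1, 1],
  linear=[
    [0, 0, 0],
    [0, 0, 0],
    [0, 0, 0],
    [0, 0, 0],
    [0, 0, 0],
  ],
  twist=[7.3, 7.3, 7.2, 0, 0],
)

```text
clock: 2.25
position: [0.5529, -0.0042, 0.2312]
tool_rot: [3.142, 0.0, 0.003]
force: [-0.3, -0.3, -0.3]
grip_width: 0.0853
finger_force: 0.0
```

```bash
cat >> h.py <<'E'
def grab(n,name):
    from workcell import viewer
    f=viewer.grab_frame(n); cv2.imwrite(f"pics/{name}.png",f["img"][...,::-1]); pickle.dump(f,open(name+".pkl","wb")); return f
E
python3 -c "
from h import *
f=grab('wrist','w1');print(f['eye'],f['rotation'])"
```

```text
[ 0.63810663 -0.00347588  0.37461013] [-3.35635516e-01 -8.91761680e-05 -1.56681482e+00]
```

Call:
move_arm(
  gripper=[1, 1, 1, 1, 1],
  linear=[
    [2, -4, 0],
    [2, -4, 0],
    [2, -4, 0],
    [0, 0, 0],
    [0, 0, 0],
  ],
  twist=[0, 0, 0, 0, 0],
)

```text
clock: 2.8
position: [0.613, 0.1164, 0.2308]
tool_rot: [-3.141, 0.001, 0.003]
force: [-0.7, -0.9, -0.3]
grip_width: 0.0852
finger_force: 0.0
```

```bash
python3 -c "
from h import *
f=grab('wrist','w2');print(f['eye'],f['rotation'])"
```

```text
[0.69826926 0.11709692 0.37411384] [-3.36215493e-01  9.05079696e-05 -1.56713394e+00]
```

View pics/w1.png

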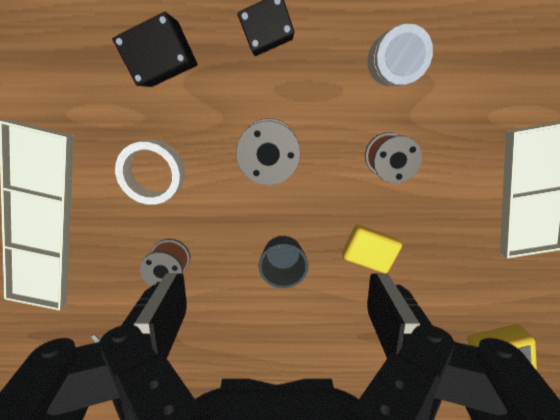

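View pics/w2.png

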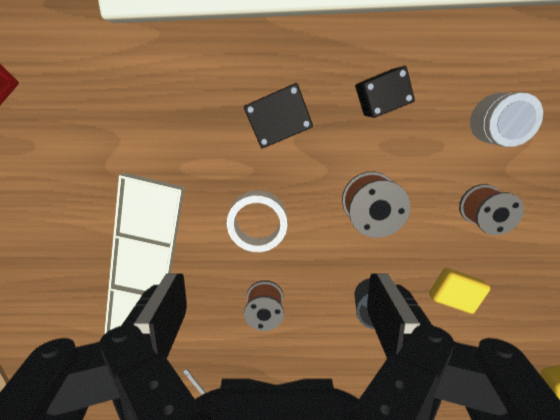

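In w1, the large-box screws are at about (120,42), (165,20), (190,58), (148,78), and the small box is at (266,26). The tin top is at (404,53), and the reel hubs are at (398,159), (160,270) and (268,153, wide). In w2, the large box is at (278,115), the small box at (385,91), the tin top at (515,119), and the reel hubs at (501,215) and (263,314). The tray_three corners are at (120,175) and (184,187).

```bash
cat > m.py <<'E'
from h import *
w1,w2=[pickle.load(open(n,"rb")) for n in("w1.pkl","w2.pkl")];top=pickle.load(open("f0.pkl","rb"))["top"]
def blobs(f,c,r,dark,amin,amax,th):
    x,y=c;x0,y0=max(0,x-r),max(0,y-r)
    g=cv2.cvtColor(f["img"],cv2.COLOR_RGB2GRAY)[y0:y+r,x0:x+r]
    m=((g<th) if dark else (g>th)).astype(np.uint8)
    n,_,st,ce=cv2.connectedComponentsWithStats(m)
    return [(ce[i]+[x0,y0],st[i,4]) for i in range(1,n) if amin<st[i,4]<amax]
def near(f,p,dark,amin,amax,th,r=9):
    b=blobs(f,p,r,dark,amin,amax,th)
    return min(b,key=lambda q:np.hypot(*(q[0]-p)))[0] if b else None
BL1=[(120,42),(165,20),(190,58),(148,78)];BL2=[(250,119),(294,90),(306,124),(263,143)]
BS1=[(243,15),(281,3),(287,29),(254,44)];BS2=[(362,87),(403,73),(408,98),(375,111)]
for n,A,B in(("bl",BL1,BL2),("bs",BS1,BS2)):
    Q=[]
    for a,b in zip(A,B):
        pa=near(w1,a,0,3,60,110);pb=near(w2,b,0,3,60,110)
        if pa is None or pb is None: print(n,"miss",a,pa,b,pb);continue
        P=tri([w1,w2],[pa,pb]);Q.append(P);print(n,pa.round(1),pb.round(1),P.round(4))
    Q=np.array(Q);print(n,"centre",Q.mean(0).round(4))
    if len(Q)==4: print([ (np.linalg.norm(Q[i-1]-Q[i]).round(4),np.degrees(np.arctan2(*(Q[i]-Q[i-1])[1::-1])).round(1)) for i in range(4)])
for n,a,b in(("rA",(398,160),(501,215)),("rB",(160,270),(263,314)),("rw",(268,153),(380,210))):
    pa=near(w1,a,1,30,600,50,16);pb=near(w2,b,1,30,600,50,16);print(n,pa,pb,tri([w1,w2],[pa,pb]).round(4))
def tint(f,c):
    # bright tin lid: pale low-saturation pixels
    hsv=cv2.cvtColor(f["img"],cv2.COLOR_RGB2HSV);m=((hsv[...,1]<60)&(hsv[...,2]>165)).astype(np.uint8)
    roi=np.zeros_like(m);cv2.circle(roi,c,38,1,-1);m=cv2.morphologyEx(m*roi,cv2.MORPH_CLOSE,np.ones((5,5)))
    cs,_=cv2.findContours(m,0,2);k=max(cs,key=cv2.contourArea);return cv2.fitEllipse(k)
ta,tb=tint(w1,(404,53)),tint(w2,(515,119));print("tin",ta,tb,tri([w1,w2],[ta[0],tb[0]]).round(4))
hsv=cv2.cvtColor(top["img"],cv2.COLOR_RGB2HSV);m=((hsv[...,1]<60)&(hsv[...,2]>130)).astype(np.uint8)
m=cv2.morphologyEx(m,cv2.MORPH_CLOSE,np.ones((5,5)))
for n,c in(("t3",(143,245)),("t2",(408,234))):
    _,l,_,_=cv2.connectedComponentsWithStats(m);k=cv2.findContours((l==l[c[1],c[0]]).astype(np.uint8),0,1)[0][0][:,0]
    for z in(.014,.0):
        P=plane(top,k,z)[:,:2];r=cv2.minAreaRect((P*1000).astype(np.float32));print(n,z,np.round(r[0],1),np.round(r[1],1),round(r[2],1))
E
python3 m.py
```

```text
bl [118.5  41.1] [244.1 120.7] [0.6806 0.1458 0.0435]
bl [162.4  19.5] [293.4  90. ] [0.704  0.1007 0.0407]
bl [181.5  57.7] [306.  123.3] [0.6726 0.0871 0.0378]
bl [139.4  78. ] [263.7 141.4] [0.6544 0.1301 0.0369]
bl centre [0.6779 0.1159 0.0397]
[(np.float64(0.0313), np.float64(31.1)), (np.float64(0.0509), np.float64(-62.5)), (np.float64(0.0344), np.float64(-156.6)), (np.float64(0.0466), np.float64(113.0))]
bs [244.5  15.5] [369.1  86.5] [0.7079 0.0263 0.037 ]
bs [276.9   1.7] [402.3  73.1] [ 0.7194 -0.0037  0.0384]
bs [286.5  28.5] [408.6  97.5] [ 0.6975 -0.0126  0.0395]
bs [254.7  42.9] [377.1 110.4] [0.6853 0.017  0.0395]
bs centre [0.7025 0.0067 0.0386]
[(np.float64(0.0245), np.float64(22.3)), (np.float64(0.0322), np.float64(-69.1)), (np.float64(0.0237), np.float64(-158.1)), (np.float64(0.032), np.float64(112.3))]
rA [397.84736842 159.98421053] [500.54545455 214.52121212] [ 0.5762 -0.1301  0.0414]
rB [160.02419355 271.08870968] [263.2962963  314.43518519] [0.444  0.1324 0.0419]
rw [267.67213115 153.90710383] [379.63576159 209.75496689] [0.5828 0.0052 0.0459]
tin ((404.7672424316406, 53.60108184814453), (52.54332733154297, 61.82992935180664), 27.795392990112305) ((516.1132202148438, 119.36235809326172), (46.10643768310547, 59.0664176940918), 43.66376876831055) [ 0.6771 -0.1254  0.0367]
t3 0.014 [491.8 290.1] [ 72.9 234.6] 76.1
t3 0.0 [492.8 293.7] [ 73.9 237.7] 76.1
t2 0.014 [ 533.6 -312.6] [158.1  73.1] 10.7
t2 0.0 [ 535.2 -316.9] [160.2  74.1] 10.7
```

Measured heights agree with the text within 2 mm: boxes 0.040 and 0.039, reels 0.041, tin 0.037. Tray sizes also match. I'll triangulate the tray rims with a later view. First I head for the large box.

Call:
move_arm(
  gripper=[1, 1, 1, 1, 1, 1],
  linear=[
    [3.3, 0.05, 0],
    [3.2, 0, 0],
    [0, 0, 0],
    [0, 0, 0],
    [0, 0, 0],
    [0, 0, 0],
  ],
  twist=[0, 0, 8.4, 8.4, 8.4, 8.4],
)

```text
clock: 3.45
position: [0.678, 0.1133, 0.2315]
tool_rot: [3.141, -0.0, -0.594]
force: [-0.3, 0.1, -0.4]
grip_width: 0.0858
finger_force: 0.0
```

Call:
move_arm(
  gripper=[1, 1, 1, 1, 1, 1],
  linear=[
    [0, 0, 2.5],
    [0, 0, 2.5],
    [0, 0, 2.5],
    [0, 0, 2.5],
    [0, 0, 0],
    [0, 0, 0],
  ],
  twist=[8.4, 8.4, 8.4, 8.4, 0, 0],
)

```text
clock: 4.05
position: [0.6744, 0.1153, 0.1453]
tool_rot: [3.129, 0.009, -1.059]
force: [0.7, -0.1, 1.6]
grip_width: 0.0855
finger_force: 0.0
```

```bash
cat >> h.py <<'E'
def go(x,y,z,psi,quiet=0):
    "shift in tool axes (cm) and twist (deg) from the present pose"
    from workcell import monitor
    s=monitor.observe();M=R.from_euler("xyz",s["tool_rot"]).as_matrix()
    dpsi=(psi-np.degrees(s["tool_rot"][2])+180)%360-180
    print("t",round(s["clock"],2),"pos",np.round(s["position"],4),"psi",np.degrees(s["tool_rot"][2]).round(1),"q7",s["qpos"][6].round(2),"shift",(M.T@(np.array([x,y,z])-s["position"])*100).round(2),"twist",(-dpsi).round(1))
E
python3 - <<'E'
from h import *
go(.678,.1157,.012,-67)
f=grab("wrist","w3")
print(proj(f,[[.678,.1157,.040],[.678,.1157,.0],[.568,.272,.014]]))
E
```

```text
t 4.05 pos [0.6744 0.1153 0.1453] psi -60.7 q7 -2.51 shift [ 0.26 -0.51 13.32] twist 6.3
[[271.01903923 203.7450726 ]
 [271.13604336 189.8639439 ]
 [289.76278096 361.18266274]]
```

View pics/w3.png

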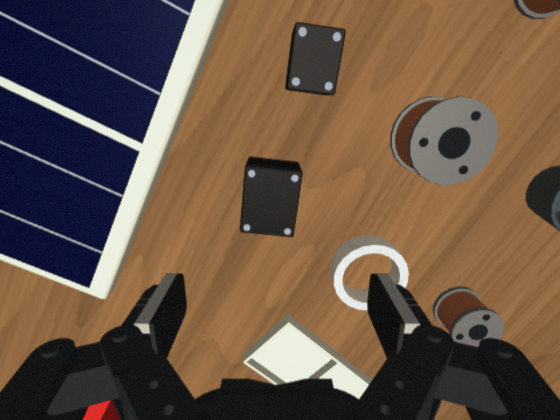

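Joint 7 is at its limit, so I'll use the half-turn-equivalent grasp (yaw +113°). The picture shows the large box at (271,203) between the fingers, as predicted by projection.

Call:
move_arm(
  gripper=[1, 1, 1, 1, 1, 1, 1, 1],
  linear=[
    [0, 0, 0],
    [0, 0, 0],
    [0, 0, 0],
    [0, 0, 0],
    [0, 0, 0],
    [0, 0, 0],
    [0, 0, 0],
    [0, 0, 0],
  ],
  twist=[-8.3, -8.3, -8.3, -8.3, -8.3, -8.3, -8.3, -8.3],
)

```text
clock: 4.9
position: [0.6757, 0.115, 0.1477]
tool_rot: [-3.135, 0.011, 0.104]
force: [-0.3, 0.0, 0.6]
grip_width: 0.0853
finger_force: 0.0
```

Call:
move_arm(
  gripper=[1, 1, 1, 1, 1, 1, 1, 1],
  linear=[
    [0, 0, 0],
    [0, 0, 0],
    [0, 0, 0],
    [0, 0, 0],
    [0, 0, 0],
    [0, 0, 0],
    [0, 0, 0],
    [0, 0, 0],
  ],
  twist=[-8.3, -8.3, -8.3, -8.3, -8.3, -8.3, -8.3, -8.3],
)

```text
clock: 5.7
position: [0.6761, 0.1148, 0.1482]
tool_rot: [-3.131, -0.001, 1.262]
force: [-0.2, -0.4, -0.1]
grip_width: 0.0852
finger_force: 0.0
```

Call:
move_arm(
  gripper=[1, 1, 1, 1, 1, 1, 1],
  linear=[
    [0, 0, 0],
    [0, 0, 0],
    [0, 0, 0],
    [0, 0, 0],
    [0, 0, 0],
    [0, 0, 0],
    [0, 0, 0],
  ],
  twist=[-8.3, -8.3, -8.3, -8.3, -8.3, 0, 0],
)

```text
clock: 6.4
position: [0.6757, 0.1148, 0.1472]
tool_rot: [-3.133, -0.008, 1.974]
force: [1.0, -0.2, -0.6]
grip_width: 0.0854
finger_force: 0.0
```

```bash
python3 - <<'E'
from h import *
go(.678,.1157,.012,113)
f=grab("wrist","w4")
from workcell import monitor
print(monitor.observe()["tool_rot"])
import m
E
```

```text
t 6.4 pos [0.6757 0.1148 0.1472] psi 113.1 q7 0.03 shift [-0.12  0.36 13.52] twist 0.1
[-3.13223512 -0.00828505  1.97444225]
bl [118.5  41.1] [244.1 120.7] [0.6806 0.1458 0.0435]
bl [162.4  19.5] [293.4  90. ] [0.704  0.1007 0.0407]
bl [181.5  57.7] [306.  123.3] [0.6726 0.0871 0.0378]
bl [139.4  78. ] [263.7 141.4] [0.6544 0.1301 0.0369]
bl centre [0.6779 0.1159 0.0397]
[(np.float64(0.0313), np.float64(31.1)), (np.float64(0.0509), np.float64(-62.5)), (np.float64(0.0344), np.float64(-156.6)), (np.float64(0.0466), np.float64(113.0))]
bs [244.5  15.5] [369.1  86.5] [0.7079 0.0263 0.037 ]
bs [276.9   1.7] [402.3  73.1] [ 0.7194 -0.0037  0.0384]
bs [286.5  28.5] [408.6  97.5] [ 0.6975 -0.0126  0.0395]
bs [254.7  42.9] [377.1 110.4] [0.6853 0.017  0.0395]
bs centre [0.7025 0.0067 0.0386]
[(np.float64(0.0245), np.float64(22.3)), (np.float64(0.0322), np.float64(-69.1)), (np.float64(0.0237), np.float64(-158.1)), (np.float64(0.032), np.float64(112.3))]
rA [397.84736842 159.98421053] [500.54545455 214.52121212] [ 0.5762 -0.1301  0.0414]
rB [160.02419355 271.08870968] [263.2962963  314.43518519] [0.444  0.1324 0.0419]
rw [267.67213115 153.90710383] [379.63576159 209.75496689] [0.5828 0.0052 0.0459]
tin ((404.7672424316406, 53.60108184814453), (52.54332733154297, 61.82992935180664), 27.795392990112305) ((516.1132202148438, 119.36235809326172), (46.10643768310547, 59.0664176940918), 43.66376876831055) [ 0.6771 -0.1254  0.0367]
t3 0.014 [491.8 290.1] [ 72.9 234.6] 76.1
t3 0.0 [492.8 293.7] [ 73.9 237.7] 76.1
t2 0.014 [ 533.6 -312.6] [158.1  73.1] 10.7
t2 0.0 [ 535.2 -316.9] [160.2  74.1] 10.7
```

View pics/w4.png

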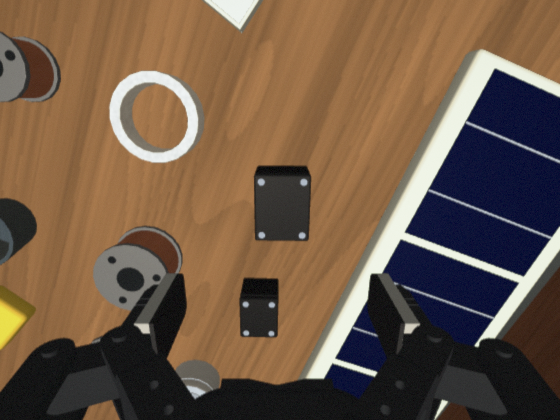

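The box is square between the fingers, with its screws at about (261,182), (304,182), (303,235) and (261,236).

```bash
python3 - <<'E'
from h import *
f=pickle.load(open("w4.pkl","rb"));g=cv2.cvtColor(f["img"],cv2.COLOR_RGB2GRAY)
def sc(x0,y0,x1,y1):
    n,_,st,ce=cv2.connectedComponentsWithStats((g[y0:y1,x0:x1]>110).astype(np.uint8))
    return np.array([ce[i]+[x0,y0] for i in range(1,n) if 8<st[i,4]<80])
for q,z in((sc(256,176,308,240),.04),(sc(242,298,277,340),.038)):
    P=plane(f,q,z);print(q.round(1).tolist(),P.mean(0).round(4),cv2.minAreaRect((P[:,:2]*1000).astype(np.float32)))
go(.678,.1157,.012,113)
E
```

```text
[[260.9, 181.6], [303.2, 181.9], [261.2, 234.7], [301.6, 235.2]] [0.6796 0.115  0.04  ] ((679.6760864257812, 115.08280181884766), (34.23265838623047, 46.280941009521484), 22.648305892944336)
[[245.4, 303.9], [271.4, 304.6], [245.8, 332.8], [271.0, 333.2], [248.3, 338.5], [266.8, 338.6]] [ 0.7058 -0.0013  0.038 ] ((704.436767578125, 2.723186492919922), (24.132640838623047, 38.960243225097656), 21.979204177856445)
t 6.45 pos [0.6755 0.115  0.1467] psi 113.1 q7 0.03 shift [-0.15  0.39 13.47] twist 0.1
```

Call:
move_arm(
  gripper=[1, 1, 1, 1, 1, 1, 1],
  linear=[
    [-0.2, 0.45, 1],
    [0, 0, 3],
    [0, 0, 3],
    [0, 0, 3],
    [0, 0, 2],
    [0, 0, 1.5],
    [0, 0, 0],
  ],
  twist=[0, 0, 0, 0, 0, 0, 0],
)

```text
clock: 7.15
position: [0.6767, 0.1159, 0.008]
tool_rot: [-3.127, -0.009, 1.978]
force: [-0.3, -0.1, 0.4]
grip_width: 0.0854
finger_force: 0.0
```

```bash
python3 -c "
from h import *
go(.679,.1153,.012,113)"
```

```text
t 7.15 pos [0.6767 0.1159 0.008 ] psi 113.3 q7 0.0 shift [-0.15  0.18 -0.4 ] twist 0.3
```

Call:
move_arm(
  gripper=[1, 1, 0, 0, 0, 0, 0, 0],
  linear=[
    [-0.15, 0.2, -0.5],
    [0, 0, 0],
    [0, 0, 0],
    [0, 0, 0],
    [0, 0, 0],
    [0, 0, 0],
    [0, 0, 0],
    [0, 0, 0],
  ],
  twist=[0, 0, 0, 0, 0, 0, 0, 0],
  squeeze=40,
)

```text
clock: 7.95
position: [0.6804, 0.1153, 0.0158]
tool_rot: [-3.13, -0.009, 1.978]
force: [-2.2, 0.3, 6.6]
grip_width: 0.0452
finger_force: 41.1
```

Call:
move_arm(
  gripper=[0, 0, 0, 0],
  linear=[
    [0, 0, 0],
    [0, 0, 0],
    [0, 0, 0],
    [0, 0, 0],
  ],
  twist=[0, 0, 0, 0],
)

```text
clock: 8.35
position: [0.6804, 0.1153, 0.0158]
tool_rot: [-3.13, -0.009, 1.978]
force: [-2.3, -1.4, 7.2]
grip_width: 0.0452
finger_force: 41.1
```

Call:
move_arm(
  gripper=[0, 0, 0, 0, 0],
  linear=[
    [0, 0, -2.5],
    [0, 0, -3],
    [0, 0, -3],
    [0, 0, 0],
    [0, 0, 0],
  ],
  twist=[0, 0, 0, 0, 0],
)

```text
clock: 8.85
position: [0.6816, 0.1151, 0.1006]
tool_rot: [-3.131, -0.009, 1.978]
force: [-0.6, -0.3, -1.4]
grip_width: 0.0451
finger_force: 41.7
```

```bash
python3 - <<'E'
from h import *
go(.492,.290,.09,166.1)
# tray rim height: corners of tray_three in top and w2
top=pickle.load(open("f0.pkl","rb"))["top"];w1,w2=[pickle.load(open(n,"rb")) for n in("w1.pkl","w2.pkl")]
def corners(f,c,lo):
    hsv=cv2.cvtColor(f["img"],cv2.COLOR_RGB2HSV);m=((hsv[...,1]<60)&(hsv[...,2]>lo)).astype(np.uint8)
    m=cv2.morphologyEx(m,cv2.MORPH_CLOSE,np.ones((9,9)));_,l,_,_=cv2.connectedComponentsWithStats(m)
    k=cv2.findContours((l==l[c[1],c[0]]).astype(np.uint8),0,1)[0][0];return cv2.approxPolyDP(k,4,True)[:,0]
for n,f,c in(("top t3",top,(143,245)),("w2 t3",w2,(145,210)),("top t2",top,(408,234)),("w1 t2",w1,(535,200))):
    print(n,corners(f,c,110).tolist())
E
```

```text
t 8.85 pos [0.6816 0.1151 0.1006] psi 113.3 q7 0.03 shift [ 23.56 -10.46   1.38] twist -52.8
top t3 [[146, 191], [112, 287], [141, 299], [174, 202]]
w2 t3 [[183, 187], [119, 175], [105, 333], [128, 319], [141, 293], [169, 272]]
top t2 [[416, 198], [387, 203], [400, 270], [430, 264]]
w1 t2 [[559, 122], [508, 131], [513, 132], [507, 257], [559, 250]]
```

Call:
move_arm(
  gripper=[0, 0, 0, 0, 0, 0],
  linear=[
    [3.9, -1.75, 0],
    [3.9, -1.75, 0],
    [3.9, -1.75, 0],
    [3.9, -1.75, 0],
    [3.9, -1.75, 0],
    [3.9, -1.75, 0],
  ],
  twist=[0, 0, 0, 0, 0, 0],
)

```text
clock: 9.45
position: [0.4903, 0.2888, 0.1024]
tool_rot: [-3.128, -0.009, 1.978]
force: [0.7, 0.5, -1.1]
grip_width: 0.0452
finger_force: 41.6
```

Call:
move_arm(
  gripper=[0, 0, 0, 0, 0, 0, 0, 0],
  linear=[
    [0, 0, 0],
    [0, 0, 0],
    [0, 0, 0],
    [0, 0, 0],
    [0, 0, 0],
    [0, 0, 0],
    [0, 0, 0],
    [0, 0, 0],
  ],
  twist=[-7.6, -7.6, -7.5, -7.5, -7.5, -7.5, -7.5, 0],
)

```text
clock: 10.25
position: [0.4918, 0.2878, 0.1024]
tool_rot: [-3.141, -0.016, 2.9]
force: [0.1, -0.7, -0.5]
grip_width: 0.0453
finger_force: 41.7
```

```bash
python3 - <<'E'
from h import *
top=pickle.load(open("f0.pkl","rb"))["top"];w1,w2=[pickle.load(open(n,"rb")) for n in("w1.pkl","w2.pkl")]
for f,a,b in((w2,(146,191),(119,175)),(w2,(174,202),(183,187)),(w1,(387,203),(508,131)),(w1,(400,270),(507,257))): print(tri([top,f],[a,b]).round(4))
go(.492,.290,.02,166.1)
f=grab("wrist","w5");grab("top","t5")
E
```

```text
[0.613  0.2933 0.018 ]
[ 0.5929  0.2316 -0.0074]
[ 0.6036 -0.2658  0.0029]
[ 0.4496 -0.292   0.0145]
t 10.25 pos [0.4918 0.2878 0.1024] psi 166.2 q7 0.38 shift [-0.1   0.23  8.23] twist 0.1
```

View pics/w5.png

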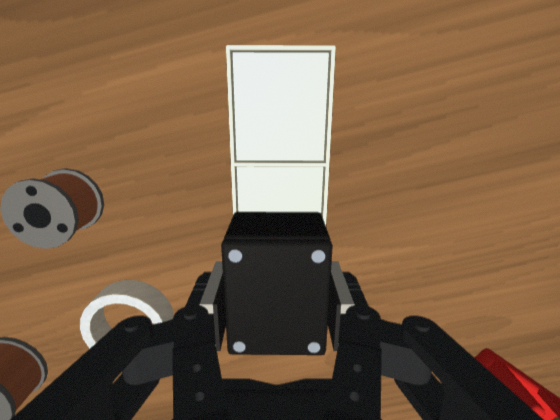

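The box is held over the middle pocket and aligned with the tray. The far tray corners are at (227,46) and (335,46), and the divider is at row 163. I'll check these on the rim plane.

```bash
python3 - <<'E'
from h import *
f=pickle.load(open("w5.pkl","rb"))
c=plane(f,[(227,46),(335,46),(232,163),(329,163)],.014);print(c.round(4),np.linalg.norm(c[1]-c[0]),np.linalg.norm(c[3]-c[2]))
m=(c[0]+c[1])/2;u=np.array([np.cos(np.radians(166.1)),np.sin(np.radians(166.1)),0])
print("dir",np.degrees(np.arctan2(*(m-(c[2]+c[3])/2)[1::-1])),"div dist",np.linalg.norm(m-(c[2]+c[3])/2),"centre t3",(m-u*.117).round(4))
E
```

```text
[[0.3699 0.2848 0.014 ]
 [0.3868 0.3534 0.014 ]
 [0.4446 0.2665 0.014 ]
 [0.4614 0.3351 0.014 ]] 0.0705893683880143 0.07063383173534103
dir 166.19477148576834 div dist 0.07690203829976669 centre t3 [0.4919 0.291  0.014 ]
```

Call:
move_arm(
  gripper=[0, 0, 0, 0, 0, 0],
  linear=[
    [-0.1, 0.3, 2],
    [0, 0, 2],
    [0, 0, 2],
    [0, 0, 1],
    [0, 0, 0],
    [0, 0, 0],
  ],
  twist=[0, 0, 0, 0, 0, 0],
)

```text
clock: 10.95
position: [0.4931, 0.2915, 0.0339]
tool_rot: [-3.142, -0.015, 2.897]
force: [-0.8, -1.0, -1.2]
grip_width: 0.045
finger_force: 41.7
```

Call:
move_arm(
  gripper=[0, 0, 0, 0],
  linear=[
    [0, 0, 0.8],
    [0, 0, 0.6],
    [0, 0, 0],
    [0, 0, 0],
  ],
  twist=[0, 0, 0, 0],
)

```text
clock: 11.35
position: [0.4928, 0.2912, 0.0194]
tool_rot: [-3.141, -0.015, 2.898]
force: [0.1, 0.9, -1.0]
grip_width: 0.0454
finger_force: 41.6
```

Call:
move_arm(
  gripper=[0.6, 0.75, 0.75, 0.75, 0.75, 0.75],
  linear=[
    [0, 0, 0],
    [0, 0, 0],
    [0, 0, 0],
    [0, 0, 0],
    [0, 0, -1],
    [0, 0, -2],
  ],
  twist=[0, 0, 0, 0, 0, 0],
)

```text
clock: 11.95
position: [0.4926, 0.2908, 0.0494]
tool_rot: [-3.14, -0.016, 2.898]
force: [0.5, -0.5, -0.2]
grip_width: 0.0639
finger_force: 0.0
```

Call:
move_arm(
  gripper=[1, 1, 1, 1, 1, 1],
  linear=[
    [0, 0, -3],
    [0, 0, -3],
    [0, 0, -1],
    [0, 0, 0],
    [0, 0, 0],
    [0, 0, 0],
  ],
  twist=[0, 0, 0, 0, 0, 0],
)

```text
clock: 12.55
position: [0.4938, 0.2906, 0.1185]
tool_rot: [-3.14, -0.016, 2.898]
force: [-0.2, -1.0, -0.3]
grip_width: 0.0856
finger_force: 0.0
```

```bash
python3 -c "
from h import *
go(.444,.1315,.09,166)
grab('wrist','w6')"
```

```text
t 12.55 pos [0.4938 0.2906 0.1185] psi 166.1 q7 0.38 shift [  0.95 -16.64   2.88] twist 0.1
```

View pics/w6.png

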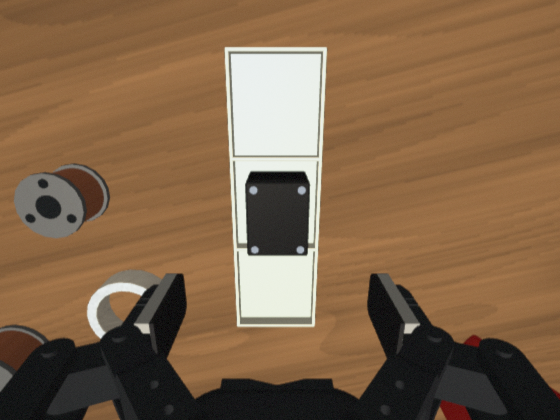

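The large box sits upright in the middle pocket, centre about (277,215). The reel's hub is at (48,208). I move over that reel.

Call:
move_arm(
  gripper=[1, 1, 1, 1, 1, 1],
  linear=[
    [0.2, -4.2, 0],
    [0.3, -4.2, 0],
    [0.3, -4.2, 0],
    [0.2, -4, 0],
    [0, 0, 0],
    [0, 0, 0],
  ],
  twist=[0, 0, 0, 0, 0, 0],
)

```text
clock: 13.2
position: [0.4444, 0.1316, 0.1194]
tool_rot: [-3.141, -0.015, 2.897]
force: [0.7, 0.1, -0.4]
grip_width: 0.0855
finger_force: 0.0
```

```bash
cat >> h.py <<'E'
def hub(f,c,r=16,th=60,z=.04):
    x,y=c;g=cv2.cvtColor(f["img"],cv2.COLOR_RGB2GRAY)[max(0,y-r):y+r,max(0,x-r):x+r]
    _,_,st,ce=cv2.connectedComponentsWithStats((g<th).astype(np.uint8));i=1+np.argmax(st[1:,4])
    p=ce[i]+[max(0,x-r),max(0,y-r)];return p,st[i,4],plane(f,p,z)[0]
E
python3 - <<'E'
from h import *
w6=pickle.load(open("w6.pkl","rb"));p6=hub(w6,(48,208))
f=grab("wrist","w7");g=proj(f,[p6[2]])[0];p7=hub(f,tuple(g.round().astype(int)),22)
print(p6,p7,tri([w6,f],[p6[0],p7[0]]).round(4));P=tri([w6,f],[p6[0],p7[0]])
go(P[0],P[1],.013,166)
E
```

```text
(array([ 47.81506849, 206.60502283]), np.int32(438), array([0.44368337, 0.13166489, 0.04      ])) (array([276.960199  , 218.66915423]), np.int32(402), array([0.44387525, 0.13256481, 0.04      ])) [0.4435 0.1327 0.0412]
t 13.25 pos [0.4447 0.1326 0.1194] psi 166.0 q7 0.58 shift [-0.04 -0.02 10.64] twist 0.0
```

Call:
move_arm(
  gripper=[1, 1, 1, 1, 1, 1],
  linear=[
    [0, 0, 3],
    [0, 0, 3],
    [0, 0, 2.5],
    [0, 0, 1.7],
    [0, 0, 0],
    [0, 0, 0],
  ],
  twist=[0, 0, 0, 0, 0, 0],
)

```text
clock: 13.85
position: [0.443, 0.1335, 0.0177]
tool_rot: [-3.141, -0.015, 2.9]
force: [0.2, 0.6, -0.4]
grip_width: 0.0855
finger_force: 0.0
```

```bash
python3 -c "
from h import *
go(.4437,.1325,.013,166)"
```

```text
t 13.85 pos [0.443  0.1335 0.0177] psi 166.1 q7 0.44 shift [-0.1  -0.08  0.47] twist 0.1
```

Call:
move_arm(
  gripper=[1, 0, 0, 0, 0, 0, 0, 0],
  linear=[
    [0, -0.1, 0.3],
    [0, 0, 0],
    [0, 0, 0],
    [0, 0, 0],
    [0, 0, 0],
    [0, 0, 0],
    [0, 0, 0],
    [0, 0, 0],
  ],
  twist=[0, 0, 0, 0, 0, 0, 0, 0],
  squeeze=40,
)

```text
clock: 14.65
position: [0.4431, 0.1316, 0.0153]
tool_rot: [3.142, -0.014, 2.898]
force: [-1.8, -0.3, 12.8]
grip_width: 0.049
finger_force: 39.3
```

Call:
move_arm(
  gripper=[0, 0, 0, 0, 0, 0],
  linear=[
    [0, 0, 0],
    [0, 0, -2],
    [0, 0, -3],
    [0, 0, -3],
    [0, 0, 0],
    [0, 0, 0],
  ],
  twist=[0, 0, 0, 0, 0, 0],
)

```text
clock: 15.25
position: [0.4443, 0.1311, 0.0951]
tool_rot: [3.141, -0.013, 2.897]
force: [-0.3, -0.8, -1.7]
grip_width: 0.0488
finger_force: 42.6
```

```bash
python3 -c "
from h import *
u=np.array([np.cos(np.radians(166.1)),np.sin(np.radians(166.1))]);a=np.array([.4919,.2908])
print(a+.077*u,a-.077*u)
go(*(a+.077*u),.09,166)"
```

```text
[0.41715483 0.30929756] [0.56664517 0.27230244]
t 15.25 pos [0.4443 0.1311 0.0951] psi 166.0 q7 0.54 shift [ 6.94 16.63  0.6 ] twist 0.0
```

Call:
move_arm(
  gripper=[0, 0, 0, 0, 0, 0, 0],
  linear=[
    [1.4, 3.3, 0],
    [1.4, 3.3, 0],
    [1.4, 3.3, 0],
    [1.4, 3.3, 0],
    [1.3, 3.4, 0],
    [0, 0, 0],
    [0, 0, 0],
  ],
  twist=[0, 0, 0, 0, 0, 0, 0],
)

```text
clock: 15.95
position: [0.4161, 0.3093, 0.0944]
tool_rot: [-3.14, -0.016, 2.9]
force: [0.8, -0.9, -0.9]
grip_width: 0.0485
finger_force: 42.6
```

```bash
python3 -c "
from h import *
go(.4172,.3093,.0185,166)"
```

```text
t 15.95 pos [0.4161 0.3093 0.0944] psi 166.1 q7 0.23 shift [-0.23  0.04  7.59] twist 0.1
```

Call:
move_arm(
  gripper=[0, 0, 0, 0, 0, 0],
  linear=[
    [-0.2, 0, 2],
    [0, 0, 2],
    [0, 0, 2],
    [0, 0, 0.6],
    [0, 0, 0],
    [0, 0, 0],
  ],
  twist=[0, 0, 0, 0, 0, 0],
)

```text
clock: 16.55
position: [0.4183, 0.3086, 0.0301]
tool_rot: [-3.141, -0.014, 2.898]
force: [-0.1, -0.4, -1.2]
grip_width: 0.0489
finger_force: 42.6
```

Call:
move_arm(
  gripper=[0, 0, 0, 0],
  linear=[
    [0, 0, 0.6],
    [0, 0, 0.5],
    [0, 0, 0],
    [0, 0, 0],
  ],
  twist=[0, 0, 0, 0],
)

```text
clock: 16.95
position: [0.4179, 0.3088, 0.0186]
tool_rot: [-3.141, -0.015, 2.898]
force: [0.1, -1.0, -1.9]
grip_width: 0.0487
finger_force: 42.8
```

Call:
move_arm(
  gripper=[0.65, 0.8, 0.8, 0.8, 0.8, 1, 1, 1],
  linear=[
    [0, 0, 0],
    [0, 0, 0],
    [0, 0, 0],
    [0, 0, 0],
    [0, 0, -1.5],
    [0, 0, -3],
    [0, 0, -3],
    [0, 0, -2.5],
  ],
  twist=[0, 0, 0, 0, 0, 0, 0, 0],
)

```text
clock: 17.75
position: [0.4193, 0.3086, 0.1201]
tool_rot: [3.141, -0.014, 2.898]
force: [0.4, 0.7, -0.2]
grip_width: 0.0851
finger_force: 0.0
```

Call:
move_arm(
  gripper=[1, 1, 1, 1, 1, 1, 1, 1],
  linear=[
    [-3, -3, 0],
    [-3, -3, 0],
    [-3, -3, 0],
    [-3, -3, 0],
    [-3, -3, 0],
    [-3, -3, 0],
    [-3, -3, 0],
    [-3, -3, 0],
  ],
  twist=[0, 0, 0, 0, 0, 0, 0, 0],
)

```text
clock: 18.55
position: [0.595, 0.016, 0.1152]
tool_rot: [-3.141, -0.015, 2.898]
force: [0.6, 0.3, -0.3]
grip_width: 0.0855
finger_force: 0.0
```

Call:
move_arm(
  gripper=[1, 1, 1, 1, 1, 1],
  linear=[
    [-3, -3, 0],
    [-3, -3, 0],
    [-3, -3, 0],
    [-2.7, -2.8, 0],
    [0, 0, 0],
    [0, 0, 0],
  ],
  twist=[0, 0, 0, 0, 0, 0],
)

```text
clock: 19.15
position: [0.6792, -0.1256, 0.1129]
tool_rot: [3.142, -0.015, 2.897]
force: [-0.0, 1.2, -0.6]
grip_width: 0.0854
finger_force: 0.0
```

```bash
python3 - <<'E'
from h import *
f=grab("wrist","w8");print(proj(f,[[.6771,-.1254,.0365]]))
go(.6771,-.1254,.012,166);print(f["eye"])
E
```

```text
[[275.33253386 218.43968344]]
t 19.2 pos [ 0.6791 -0.1243  0.1131] psi 166.1 q7 1.15 shift [ 1.000e-02 -1.500e-01  1.012e+01] twist 0.1
[ 0.59935316 -0.10512921  0.25758823]
```

View pics/w8.png

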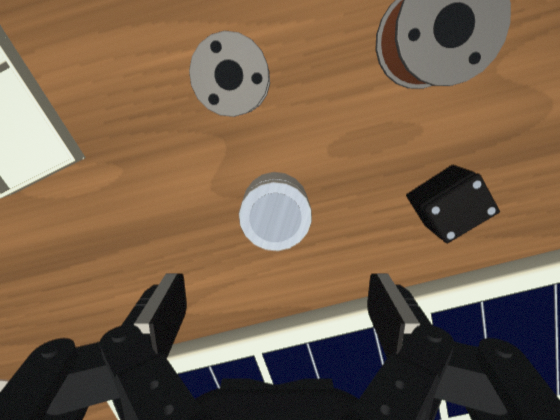

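The tin lid's centre is at about (275,215); the prediction was (275,218). The fingers are clear on both sides, so I descend.

Call:
move_arm(
  gripper=[1, 1, 1, 1, 1, 1],
  linear=[
    [0.1, -0.15, 2],
    [0, 0, 3],
    [0, 0, 2.5],
    [0, 0, 2],
    [0, 0, 0],
    [0, 0, 0],
  ],
  twist=[0, 0, 0, 0, 0, 0],
)

```text
clock: 19.8
position: [0.6768, -0.1248, 0.0191]
tool_rot: [3.141, -0.015, 2.899]
force: [-0.1, 0.6, 0.4]
grip_width: 0.0854
finger_force: 0.0
```

```bash
python3 -c "
from h import *
go(.6762,-.125,.012,166)"
```

```text
t 19.8 pos [ 0.6768 -0.1248  0.0191] psi 166.1 q7 1.11 shift [ 0.04 -0.03  0.72] twist 0.1
```

Call:
move_arm(
  gripper=[1, 1, 0, 0, 0, 0, 0, 0],
  linear=[
    [0, 0, 0.6],
    [0, 0, 0],
    [0, 0, 0],
    [0, 0, 0],
    [0, 0, 0],
    [0, 0, 0],
    [0, 0, 0],
    [0, 0, 0],
  ],
  twist=[0, 0, 0, 0, 0, 0, 0, 0],
  squeeze=40,
)

```text
clock: 20.6
position: [0.6768, -0.1259, 0.0131]
tool_rot: [-3.141, -0.014, 2.898]
force: [-1.8, -0.0, 7.0]
grip_width: 0.0528
finger_force: 41.3
```

Call:
move_arm(
  gripper=[0, 0, 0, 0, 0, 0],
  linear=[
    [0, 0, 0],
    [0, 0, -2.5],
    [0, 0, -3],
    [0, 0, -3.5],
    [0, 0, 0],
    [0, 0, 0],
  ],
  twist=[0, 0, 0, 0, 0, 0],
)

```text
clock: 21.2
position: [0.6782, -0.1263, 0.1031]
tool_rot: [-3.141, -0.013, 2.898]
force: [-0.3, -0.4, -2.8]
grip_width: 0.0529
finger_force: 42.5
```

```bash
python3 -c "
from h import *
go(.5666,.2723,.1,166)"
```

```text
t 21.2 pos [ 0.6782 -0.1263  0.1031] psi 166.0 q7 1.15 shift [20.44 35.99  0.58] twist 0.0
```

Call:
move_arm(
  gripper=[0, 0, 0, 0, 0, 0, 0, 0],
  linear=[
    [2, 3.6, 0],
    [2, 3.6, 0],
    [2, 3.6, 0],
    [2, 3.6, 0],
    [2, 3.6, 0],
    [2, 3.6, 0],
    [2, 3.6, 0],
    [2, 3.6, 0],
  ],
  twist=[0, 0, 0, 0, 0, 0, 0, 0],
)

```text
clock: 22.0
position: [0.5908, 0.1932, 0.1036]
tool_rot: [-3.14, -0.016, 2.898]
force: [0.8, -0.1, -1.0]
grip_width: 0.0528
finger_force: 42.5
```

Call:
move_arm(
  gripper=[0, 0, 0, 0],
  linear=[
    [2.2, 3.6, 0],
    [2.2, 3.6, 0],
    [0, 0, 0],
    [0, 0, 0],
  ],
  twist=[0, 0, 0, 0],
)

```text
clock: 22.4
position: [0.5658, 0.2731, 0.1043]
tool_rot: [-3.14, -0.016, 2.9]
force: [0.6, -1.5, -0.6]
grip_width: 0.0524
finger_force: 42.5
```

```bash
python3 -c "
from h import *
go(.5666,.2723,.016,166)"
```

```text
t 22.4 pos [0.5658 0.2731 0.1043] psi 166.2 q7 0.49 shift [-0.24 -0.04  8.83] twist 0.2
```

Call:
move_arm(
  gripper=[0, 0, 0, 0, 0, 0],
  linear=[
    [-0.2, 0, 2],
    [0, 0, 2],
    [0, 0, 2],
    [0, 0, 1.5],
    [0, 0, 0],
    [0, 0, 0],
  ],
  twist=[0, 0, 0, 0, 0, 0],
)

```text
clock: 23.0
position: [0.5678, 0.2717, 0.0305]
tool_rot: [-3.141, -0.015, 2.898]
force: [0.1, 0.9, -0.7]
grip_width: 0.0527
finger_force: 42.5
```

Call:
move_arm(
  gripper=[0, 0, 0, 0],
  linear=[
    [0, 0, 0.8],
    [0, 0, 0.6],
    [0, 0, 0],
    [0, 0, 0],
  ],
  twist=[0, 0, 0, 0],
)

```text
clock: 23.4
position: [0.5674, 0.2722, 0.0164]
tool_rot: [-3.141, -0.015, 2.898]
force: [-0.1, -0.1, -0.8]
grip_width: 0.0524
finger_force: 43.4
```

Call:
move_arm(
  gripper=[0.7, 0.8, 0.8, 0.8, 0.8, 1, 1, 1],
  linear=[
    [0, 0, 0],
    [0, 0, 0],
    [0, 0, 0],
    [0, 0, 0],
    [0, 0, -1.5],
    [0, 0, -3],
    [0, 0, -3],
    [0, 0, -3],
  ],
  twist=[0, 0, 0, 0, 0, 0, 0, 0],
)

```text
clock: 24.2
position: [0.5689, 0.2719, 0.1237]
tool_rot: [3.141, -0.014, 2.898]
force: [0.8, 0.1, 0.0]
grip_width: 0.0855
finger_force: 0.0
```

```bash
python3 -c "
from h import *
go(.5762,-.1301,.12,190.7)
grab('wrist','w9');grab('top','t9')"
```

```text
t 24.2 pos [0.5689 0.2719 0.1237] psi 166.1 q7 0.5 shift [-10.4  -38.84   0.21] twist -24.6
```

View pics/w9.png

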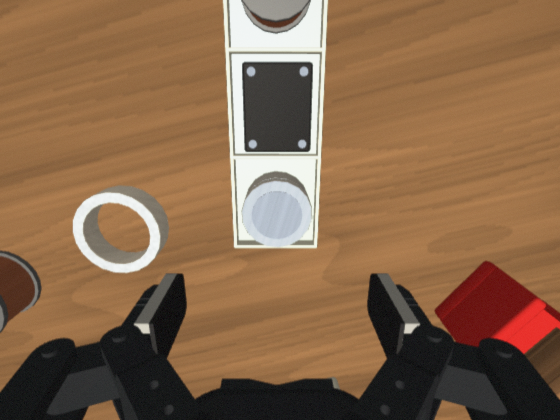

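Call:
move_arm(
  gripper=[1, 1, 1, 1, 1, 1, 1, 1],
  linear=[
    [-1.2, -4.4, 0],
    [-1.2, -4.4, 0],
    [-1.2, -4.4, 0],
    [-1.2, -4.4, 0],
    [-1.2, -4.4, 0],
    [-1.2, -4.4, 0],
    [-1.2, -4.4, 0],
    [-1.2, -4.4, 0],
  ],
  twist=[0, 0, 0, 0, 0, 0, 0, 0],
)

```text
clock: 25.1
position: [0.5769, -0.0948, 0.1205]
tool_rot: [-3.141, -0.014, 2.898]
force: [0.5, -0.6, 0.1]
grip_width: 0.0855
finger_force: 0.0
```

Call:
move_arm(
  gripper=[1, 1, 1, 1, 1, 1],
  linear=[
    [-1.2, -4.2, 0],
    [0, 0, 0],
    [0, 0, 0],
    [0, 0, 0],
    [0, 0, 0],
    [0, 0, 0],
  ],
  twist=[0, -8.2, -8.2, -8.2, 0, 0],
)

```text
clock: 25.7
position: [0.5786, -0.1367, 0.12]
tool_rot: [3.136, -0.013, -2.96]
force: [-0.7, 0.5, -0.2]
grip_width: 0.0854
finger_force: 0.0
```

```bash
python3 - <<'E'
from h import *
f=grab("wrist","w10");g=proj(f,[[.5762,-.1301,.04]])[0];p=hub(f,tuple(g.round().astype(int)),22)
print(g,p);go(p[2][0],p[2][1],.013,190.7)
E
```

```text
[284.50489926 217.41333729] (array([284.43382353, 217.65931373]), np.int32(408), array([ 0.57639994, -0.1301153 ,  0.04      ]))
t 25.75 pos [ 0.5787 -0.1366  0.12  ] psi -169.6 q7 1.51 shift [-0.04  0.61 10.71] twist -0.3
```

The three-pocket tray now holds the reel, box and tin (tin at about (277,210)), all upright. The second reel's hub is where predicted, so I descend on it.

Call:
move_arm(
  gripper=[1, 1, 1, 1, 1, 1],
  linear=[
    [0, 0.6, 2],
    [0, 0, 3],
    [0, 0, 3],
    [0, 0, 2],
    [0, 0, 0],
    [0, 0, 0],
  ],
  twist=[0, 0, 0, 0, 0, 0],
)

```text
clock: 26.35
position: [0.5764, -0.13, 0.0205]
tool_rot: [3.136, -0.013, -2.957]
force: [-0.0, 0.2, 0.9]
grip_width: 0.0852
finger_force: 0.0
```

```bash
python3 -c "
from h import *
go(.5763,-.1301,.014,190.7)"
```

```text
t 26.35 pos [ 0.5764 -0.13    0.0205] psi -169.4 q7 1.42 shift [ 0.   -0.01  0.65] twist -0.1
```

Call:
move_arm(
  gripper=[1, 1, 0, 0, 0, 0, 0, 0],
  linear=[
    [0, 0, 0.6],
    [0, 0, 0],
    [0, 0, 0],
    [0, 0, 0],
    [0, 0, 0],
    [0, 0, 0],
    [0, 0, 0],
    [0, 0, 0],
  ],
  twist=[0, 0, 0, 0, 0, 0, 0, 0],
  squeeze=40,
)

```text
clock: 27.15
position: [0.5763, -0.1304, 0.0145]
tool_rot: [3.136, -0.013, -2.956]
force: [-1.6, -0.2, 8.4]
grip_width: 0.0489
finger_force: 40.3
```

Call:
move_arm(
  gripper=[0, 0, 0, 0, 0, 0],
  linear=[
    [0, 0, 0],
    [0, 0, -2.5],
    [0, 0, -3],
    [0, 0, -3.5],
    [0, 0, 0],
    [0, 0, 0],
  ],
  twist=[0, 0, 0, 0, 0, 0],
)

```text
clock: 27.75
position: [0.5775, -0.1309, 0.1043]
tool_rot: [3.136, -0.013, -2.956]
force: [0.2, 0.2, -2.9]
grip_width: 0.0489
finger_force: 42.2
```

```bash
python3 -c "
from h import *
go(.496,-.320,.1,190.7)
grab('wrist','w11')"
```

```text
t 27.75 pos [ 0.5775 -0.1309  0.1043] psi -169.4 q7 1.49 shift [ 11.5  -17.09   0.49] twist -0.1
```

View pics/w11.png

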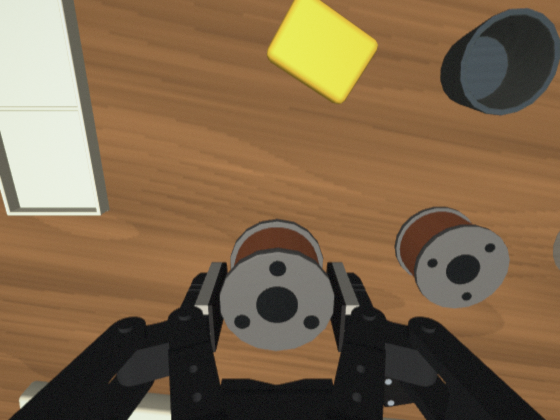

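The reel is held upright. Tray_two's near corner is at about (106,213). Next I go above the tray.

Call:
move_arm(
  gripper=[0, 0, 0, 0, 0, 0, 0, 0],
  linear=[
    [1.9, -2.9, 0],
    [1.9, -2.9, 0],
    [1.9, -2.8, 0],
    [1.9, -2.8, 0],
    [1.9, -2.8, 0],
    [2, -2.9, 0],
    [0, 0, 0],
    [0, 0, 0],
  ],
  twist=[0, 0, 0, 0, 0, 0, 0, 0],
)

```text
clock: 28.6
position: [0.4951, -0.3201, 0.1032]
tool_rot: [3.134, -0.015, -2.957]
force: [-0.0, 0.8, -1.2]
grip_width: 0.0489
finger_force: 42.2
```

```bash
python3 - <<'E'
from h import *
go(.496,-.320,.018,190.7)
f=grab("wrist","w12");v=np.array([.983,.186,0]);n=np.array([-.186,.983,0]);c=np.array([.534,-.3128,.014])
print(proj(f,[c+a*v*.0785+b*n*.036 for a in(-1,1) for b in(-1,1)]).round(), proj(f,[c]).round())
E
```

```text
t 28.6 pos [ 0.4951 -0.3201  0.1032] psi -169.4 q7 1.83 shift [-0.21 -0.07  8.52] twist -0.1
[[226. 165.]
 [324. 165.]
 [235. 341.]
 [316. 341.]] [[275. 261.]]
```

View pics/w12.png

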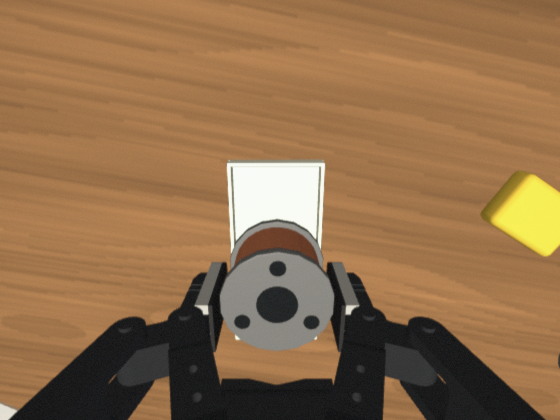

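The tray corners are at (228,161) and (325,161), against predictions of (226,165) and (324,165). That is about 3 mm off along the row and well centred laterally. I lower the reel.

Call:
move_arm(
  gripper=[0, 0, 0, 0, 0, 0],
  linear=[
    [0, 0, 2],
    [0, 0, 2],
    [0, 0, 2],
    [0, 0, 1.4],
    [0, 0, 0],
    [0, 0, 0],
  ],
  twist=[0, 0, 0, 0, 0, 0],
)

```text
clock: 29.25
position: [0.4954, -0.319, 0.0306]
tool_rot: [3.135, -0.013, -2.955]
force: [0.7, -0.3, -0.5]
grip_width: 0.0488
finger_force: 42.2
```

Call:
move_arm(
  gripper=[0, 0, 0, 0],
  linear=[
    [0, -0.1, 0.7],
    [0, 0, 0.6],
    [0, 0, 0],
    [0, 0, 0],
  ],
  twist=[0, 0, 0, 0],
)

```text
clock: 29.65
position: [0.4948, -0.3206, 0.0174]
tool_rot: [3.136, -0.014, -2.956]
force: [-0.1, -0.4, -0.7]
grip_width: 0.0489
finger_force: 43.2
```

Call:
move_arm(
  gripper=[0.65, 0.8, 0.8, 0.8, 0.8, 1, 1, 1],
  linear=[
    [0, 0, 0],
    [0, 0, 0],
    [0, 0, 0],
    [0, 0, 0],
    [0, 0, -1.5],
    [0, 0, -3],
    [0, 0, -3],
    [0, 0, -3],
  ],
  twist=[0, 0, 0, 0, 0, 0, 0, 0],
)

```text
clock: 30.45
position: [0.4964, -0.3208, 0.1247]
tool_rot: [3.136, -0.013, -2.955]
force: [-0.6, -1.5, 0.3]
grip_width: 0.0857
finger_force: 0.0
```

Call:
move_arm(
  gripper=[1, 1, 1, 1, 1, 1, 1, 1],
  linear=[
    [-2.7, 2.8, 0],
    [-2.7, 2.8, 0],
    [-2.7, 2.8, 0],
    [-2.7, 2.8, 0],
    [-2.7, 2.8, 0],
    [-2.7, 2.8, 0],
    [-2.7, 2.8, 0],
    [-2.7, 2.8, 0],
  ],
  twist=[0, 0, 0, 0, 0, 0, 0, 0],
)

```text
clock: 31.25
position: [0.6681, -0.0594, 0.1222]
tool_rot: [3.136, -0.013, -2.956]
force: [0.2, -1.5, 0.4]
grip_width: 0.0855
finger_force: 0.0
```

Call:
move_arm(
  gripper=[1, 1, 1, 1, 1, 1, 1, 1],
  linear=[
    [-2.6, 2.8, 0],
    [-2.6, 2.8, 0],
    [0, 0, 0],
    [0, 0, 0],
    [0, 0, 0],
    [0, 0, 0],
    [0, 0, 0],
    [0, 0, 0],
  ],
  twist=[0, 0, 8, 8, 8, 8, 8, 8],
)

```text
clock: 32.05
position: [0.7081, 0.004, 0.1218]
tool_rot: [-3.136, -0.013, 2.484]
force: [-0.3, -0.0, 0.2]
grip_width: 0.0852
finger_force: 0.0
```

Call:
move_arm(
  gripper=[1, 1, 1, 1, 1, 1],
  linear=[
    [0, 0, 0],
    [0, 0, 0],
    [0, 0, 0],
    [0, 0, 0],
    [0, 0, 0],
    [0, 0, 0],
  ],
  twist=[8, 8, 8, 6.5, 0, 0],
)

```text
clock: 32.65
position: [0.7081, 0.004, 0.1212]
tool_rot: [-3.13, -0.009, 1.961]
force: [-0.3, 0.0, 0.3]
grip_width: 0.0855
finger_force: 0.0
```

```bash
python3 - <<'E'
from h import *
f=grab("wrist","w13");g=cv2.cvtColor(f["img"],cv2.COLOR_RGB2GRAY)
c=proj(f,[[.703,.005,.038]])[0].round().astype(int);print(c)
x0,y0=c-32;s=g[y0:y0+64,x0:x0+64]
n,_,st,ce=cv2.connectedComponentsWithStats((s>110).astype(np.uint8))
q=np.array([ce[i]+[x0,y0] for i in range(1,n) if 8<st[i,4]<90]);P=plane(f,q,.038)
print(q.round(1).tolist(),P.mean(0).round(4),cv2.minAreaRect((P[:,:2]*1000).astype(np.float32)))
go(P.mean(0)[0],P.mean(0)[1],.012,112)
E
```

```text
[271 214]
[[244.0, 186.7], [255.4, 191.7], [288.4, 191.9], [241.1, 198.9], [256.0, 232.2], [287.7, 232.8], [264.5, 242.6], [284.2, 242.5]] [0.6992 0.0022 0.038 ] ((698.80322265625, 2.009592056274414), (34.81078338623047, 44.536460876464844), 22.10773277282715)
t 32.7 pos [0.7081 0.0039 0.121 ] psi 112.3 q7 0.17 shift [ 0.09 -0.76 10.91] twist 0.3
```

View pics/w13.png

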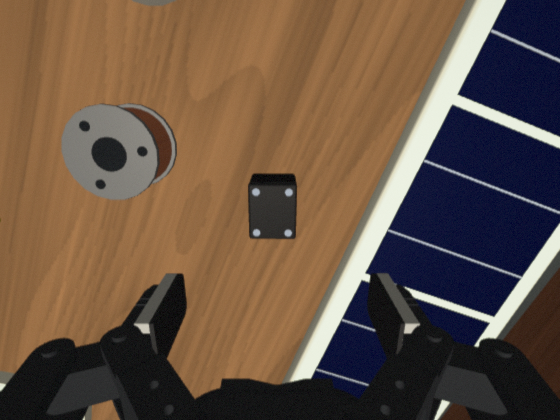

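The small box's screws are centred at about (272,212). The panel edge, around column 425 in that row, clears the right finger.

```bash
python3 - <<'E'
from h import *
f=pickle.load(open("w13.pkl","rb"));P=plane(f,[(255.4,191.7),(288.4,191.9),(256,232.2),(287.7,232.8)],.038);print(P.mean(0),cv2.minAreaRect((P[:,:2]*1000).astype(np.float32)))
go(P.mean(0)[0],P.mean(0)[1],.012,112.5)
E
```

```text
[0.7028114  0.00624428 0.038     ] ((702.8170166015625, 6.187673568725586), (24.244247436523438, 32.42441177368164), 22.147157669067383)
t 32.7 pos [0.7081 0.0039 0.121 ] psi 112.3 q7 0.17 shift [ 0.32 -0.27 10.91] twist -0.2
```

Call:
move_arm(
  gripper=[1, 1, 1, 1, 1, 1, 1],
  linear=[
    [0.3, -0.3, 2],
    [0, 0, 3],
    [0, 0, 3],
    [0, 0, 1.5],
    [0, 0, 0.8],
    [0, 0, 0],
    [0, 0, 0],
  ],
  twist=[0, 0, 0, 0, 0, 0, 0],
)

```text
clock: 33.4
position: [0.7034, 0.0058, 0.0187]
tool_rot: [-3.131, -0.008, 1.958]
force: [-0.0, 0.4, -0.3]
grip_width: 0.0853
finger_force: 0.0
```

```bash
python3 -c "
from h import *
go(.7028,.0063,.013,112.3)"
```

```text
t 33.4 pos [0.7034 0.0058 0.0187] psi 112.2 q7 0.14 shift [ 0.07 -0.03  0.57] twist -0.1
```

Call:
move_arm(
  gripper=[1, 1, 0, 0, 0, 0, 0, 0],
  linear=[
    [0, 0, 0.5],
    [0, 0, 0],
    [0, 0, 0],
    [0, 0, 0],
    [0, 0, 0],
    [0, 0, 0],
    [0, 0, 0],
    [0, 0, 0],
  ],
  twist=[0, 0, 0, 0, 0, 0, 0, 0],
  squeeze=40,
)

```text
clock: 34.2
position: [0.7028, 0.0057, 0.0129]
tool_rot: [-3.13, -0.008, 1.957]
force: [-1.3, -0.4, 5.2]
grip_width: 0.0353
finger_force: 40.5
```

Call:
move_arm(
  gripper=[0, 0, 0, 0, 0, 0, 0],
  linear=[
    [0, 0, 0],
    [0, 0, 0],
    [0, 0, -2.5],
    [0, 0, -3],
    [0, 0, -3.5],
    [0, 0, 0],
    [0, 0, 0],
  ],
  twist=[0, 0, 0, 0, 0, 0, 0],
)

```text
clock: 34.9
position: [0.7041, 0.0054, 0.103]
tool_rot: [-3.13, -0.008, 1.957]
force: [-0.4, -0.4, -2.9]
grip_width: 0.0353
finger_force: 40.2
```

```bash
python3 -c "
from h import *
go(.571,-.306,.1,190.7)"
```

```text
t 34.9 pos [0.7041 0.0054 0.103 ] psi 112.1 q7 0.16 shift [-23.83 -24.06   0.37] twist -78.6
```

Call:
move_arm(
  gripper=[0, 0, 0, 0, 0, 0, 0, 0],
  linear=[
    [-3, -3, 0],
    [-3, -3, 0],
    [-3, -3, 0],
    [-3, -3, 0],
    [-3, -3, 0],
    [-3, -3, 0],
    [-3, -3, 0],
    [-2.8, -3, 0],
  ],
  twist=[0, 0, 0, 0, 0, 0, 0, 0],
)

```text
clock: 35.7
position: [0.5697, -0.3068, 0.1019]
tool_rot: [-3.128, -0.01, 1.957]
force: [0.7, -0.1, -0.2]
grip_width: 0.0351
finger_force: 40.2
```

Call:
move_arm(
  gripper=[0, 0, 0, 0, 0, 0, 0, 0],
  linear=[
    [0, 0, 0],
    [0, 0, 0],
    [0, 0, 0],
    [0, 0, 0],
    [0, 0, 0],
    [0, 0, 0],
    [0, 0, 0],
    [0, 0, 0],
  ],
  twist=[-8, -8, -8, -8, -8, -8, -8, -8],
)

```text
clock: 36.5
position: [0.5707, -0.305, 0.1019]
tool_rot: [3.138, -0.016, 3.08]
force: [-0.2, -0.1, -0.6]
grip_width: 0.0351
finger_force: 40.3
```

Call:
move_arm(
  gripper=[0, 0, 0, 0],
  linear=[
    [0, 0, 0],
    [0, 0, 0],
    [0, 0, 0],
    [0, 0, 0],
  ],
  twist=[-7.3, -7.3, 0, 0],
)

```text
clock: 36.9
position: [0.5708, -0.3052, 0.1024]
tool_rot: [3.134, -0.014, -2.958]
force: [0.4, 0.2, -1.2]
grip_width: 0.0354
finger_force: 40.3
```

```bash
python3 -c "
from h import *
go(.571,-.306,.017,190.7)
grab('wrist','w14')"
```

```text
t 36.9 pos [ 0.5708 -0.3052  0.1024] psi -169.5 q7 1.77 shift [-0.12 -0.14  8.54] twist -0.2
```

View pics/w14.png

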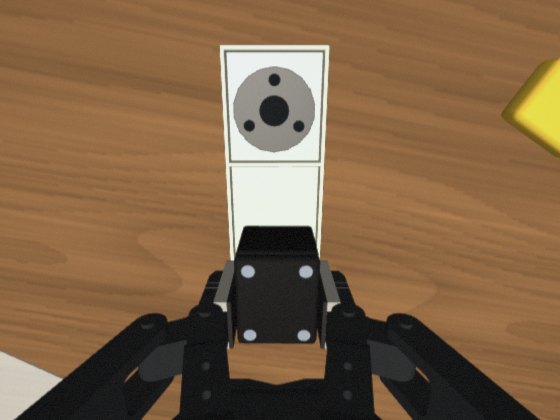

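The reel is upright in its pocket with its hub at (274,110), and the small box is aligned over the other pocket. I lower it.

Call:
move_arm(
  gripper=[0, 0, 0, 0, 0, 0],
  linear=[
    [-0.1, -0.1, 2],
    [0, 0, 2],
    [0, 0, 2],
    [0, 0, 1.3],
    [0, 0, 0],
    [0, 0, 0],
  ],
  twist=[0, 0, 0, 0, 0, 0],
)

```text
clock: 37.55
position: [0.5717, -0.3059, 0.0308]
tool_rot: [3.136, -0.013, -2.955]
force: [0.3, 0.3, 0.0]
grip_width: 0.0354
finger_force: 40.3
```

Call:
move_arm(
  gripper=[0, 0, 0, 0],
  linear=[
    [0, 0, 0.8],
    [0, 0, 0.6],
    [0, 0, 0],
    [0, 0, 0],
  ],
  twist=[0, 0, 0, 0],
)

```text
clock: 37.95
position: [0.5712, -0.306, 0.0163]
tool_rot: [3.136, -0.013, -2.954]
force: [-1.0, 0.9, -0.5]
grip_width: 0.0355
finger_force: 40.3
```

Call:
move_arm(
  gripper=[0.5, 0.7, 0.7, 0.7, 0.7, 0.8, 0.8, 0.8],
  linear=[
    [0, 0, 0],
    [0, 0, 0],
    [0, 0, 0],
    [0, 0, 0],
    [0, 0, -1.5],
    [0, 0, -3],
    [0, 0, -3],
    [0, 0, -3],
  ],
  twist=[0, 0, 0, 0, 0, 0, 0, 0],
)

```text
clock: 38.75
position: [0.5728, -0.3062, 0.1237]
tool_rot: [3.136, -0.013, -2.954]
force: [-0.2, -0.7, 0.1]
grip_width: 0.0684
finger_force: 0.0
```

Call:
move_arm(
  gripper=[1, 1, 1, 1, 1, 1],
  linear=[
    [0, 0, -4],
    [0, 0, -4],
    [-4, 0, -1],
    [0, 0, 0],
    [0, 0, 0],
    [0, 0, 0],
  ],
  twist=[0, 0, 0, 0, 0, 0],
)

```text
clock: 39.35
position: [0.6126, -0.2993, 0.2109]
tool_rot: [3.136, -0.014, -2.954]
force: [0.1, -0.2, 0.1]
grip_width: 0.0856
finger_force: 0.0
```

```bash
python3 - <<'E'
from h import *
a=grab("wrist","w15")["img"];b=grab("side","s15")["img"]
cv2.imwrite("pics/fin.png",np.hstack([cv2.resize(a,(400,300)),cv2.resize(b,(400,300))])[...,::-1])
E
```

```text
(no output)
```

View pics/fin.png

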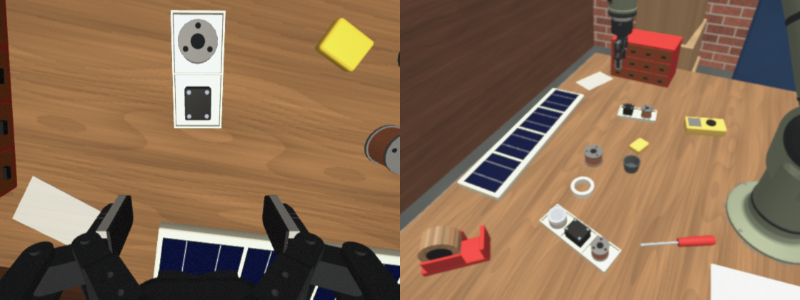

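Both kits are complete and upright: the small reel and small box at (198,42) and (197,102) in the wrist half, and the full three-pocket tray at (580,235) in the side half. The wide reel is untouched.

```bash
python3 -c "
from workcell import bot
print(bot.job_done())"
```

```text
the job is handed in; nothing more can be done
None
```

Both kits are made up and handed in at about 39 s: the three-pocket tray holds a small reel, the large box (middle) and the tin, and the two-pocket tray holds the other small reel and the small box, all upright in the last pictures, with the wide reel left where it was.

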